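# Put the stirring rod away in its narrow tube

### The arm

A 7-joint arm with a two-finger parallel gripper is mounted at the origin on the work surface. World frame = base frame: x ahead of the robot, y to its left, z up, the work surface at z = 0. Lengths are in m, angles in rad, forces in N, time in s.
With the tool pointing down it reaches from about 0.4 to 0.85 m from the base axis. Payload 10.4 kg.
Tool frame: the origin (TCP) lies midway between the tips of the shut fingers; the grasp point (between the pads) lies r.grip_point_offset behind it (r.grip_point_offset is the distance from the TCP to the grasp point, in m); z points along the fingers, y is the line along which they close (so a half turn about z gives the same grasp; the last joint's range is limited). The gripper opens to 87 mm and grips with 3 to 60 N. Pads are 19 mm wide; open, the fingers measure 117 mm over their backs; the gripper's body (75 mm by 190 mm) begins 51 mm behind the grasp point.
Start: joints at [1.17, 0.332, -0.065, 1.46, 0.022, 1.35, -0.088], TCP at [0.231, -0.581, 0.195] pointing down, gripper open.
Joint ranges: [-2.6, 2.6], [-0.5, 2.12], [-1.47, 1.34], [0.16, 2.42], [-1.27, 4.41], [0.06, 2.06], [-2.6, 2.6]. Speed limits (rad/s): [2.22, 2.22, 2.79, 2.79, 3.14, 3.14, 3.14].

### API

Orientations are given as a unit quaternion [x, y, z, w].
In Python, from bench import r gives the robot as it stands.
- The arm moves only by the tool play_rows, never from a script. Its arguments are lists of equal length, an entry for each row: "claw": the closure, from 0 (fully open) to 1 (shut); "delta_pos": the shift along the tool's x, y, z scaled (see below), a list of three; "delta_rot": the turn, a rotation vector about the tool's x, y, z scaled (see below), a list of three. A call has 1 to 8 rows; each row shifts and turns the commanded pose from where the row before left it, along the tool's axes as they then stand; what a row does not reach is not made up. The controller multiplies each number of a shift by 200 mm and each number of a turn by pi rad. A row lasts 1/10 s, in which the tool goes at most 50 mm and 8.59 degrees, less where a joint would pass 70% of its speed; a pose out of reach is approached as far as the arm can. A call with a number of a shift or a turn outside -1 to 1 is refused whole. A call with a gripper value outside its range is refused whole. The fingers move at their own pace and stop on an object; "squeeze" is the grip in N (left out, the last holds). Time passes only in rows, so rows that do not move let the fingers close. It gives the time, the measured TCP pose, the force, the opening and the grip force at its end, in the units of the state.
- r.read_state(): the state, without advancing time (a new reading comes with each control period).
- r.camera(name): name is "side" or "top" or "wrist"; returns a dict with "pixels" (480x640x3 uint8, red, green, blue), "camera_matrix" (3x3 intrinsics, pixels), "cam_to_world" (4x4, takes a point from camera to world coordinates); the wrist camera has in their place "hand_eye" (4x4, takes a point from camera to tool coordinates, whose origin is the TCP and whose axes are the flange's). Camera axes: x right, y up, looking along -z (the intrinsics and any distortion apply to the point x, -y, -z); pixel columns grow to the right and rows downward; lengths in m; the calibration is good to about 2 mm. A picture is of the moment at which its call begins: read the wrist's pose just before it. There is no depth.
- r.close_job(): hands the job in; it is judged then, once.
The state is a dict: "time": time; "joint_positions": joint angles; "joint_vel": joint speeds; "joint_torque": joint torques, N m; "ee_pos": TCP position; "eef_rot": TCP orientation; "ft_force": force on the tool from outside, world axes, zero at the start; "torque": the same for the moment, N m; "width": finger opening in m; "grip_force": force on a finger pad.
Only numpy, scipy, OpenCV 4.12 (cv2) and the standard library are available. Lean on these libraries where they do the work, as an engineer would, in place of code of your own. Each camera call takes 0.05 s, during which the arm holds its last target. There are 200 camera calls.

### The job

Pick up the wooden-handled glass stirring rod from the bench, lean it in the sloping wooden cradle with its handle uppermost and let go of it there, so that it can be taken again at a better angle. Then take it from the cradle, turn it upright and push its thin glass end down into the narrow glass tube until the handle sits fully home on the mouth, and let go. Leave the wide jar, the nippers and the bowl where they are.

Things in the scene. Friction and masses are not known exactly. Their poses are not given: they have to be found in the camera images.
- rod: Stirring rod, 72 g: square wooden handle 20x20 mm, 90 mm long with its 8 mm steel end cap; on its axis a greenish glass rod, 8 mm across, 90 mm long. Origin: on the axis at the shoulder where they meet; own x along the axis to the capped end (+90 mm; glass tip -90 mm; y, z square to the faces). Starts lying on a handle face, axis 10 mm above the bench, handle pointing roughly away from the robot.
- rod_balance (a point): The rod's balance point, on its axis inside the handle, 39 mm from the shoulder.
- cradle: Wooden cradle fixed to the bench: foot 115x70x12 mm (67 mm to -x, 48 mm to +x of the origin), a post 12 mm thick (y), and on it a rest for the handle, sloping 45 degrees, rising towards the cradle's own x (roughly away from the robot; z up): a short open-topped channel, 25 mm wide inside, 5 mm cheeks, then a bare rail 12 mm wide. Origin: on the bench straight below the seat point.
- cradle_seat (a point): Seat point, 100 mm above the bench: the origin of a resting rod lies here (2.5 mm play sideways). Along the slope the channel runs from 6 mm below to 16 mm above it, the rail on to 60 mm; both carry the handle 10 mm below its axis; cheeks reach 2 mm above the axis. The shoulder rests on the lower end plate; the glass passes through its 14 mm slot, open at the top.
- vial: Narrow clear glass tube, upright and fixed in a wooden foot 60 x 60 x 12 mm. Outside diameter 21 mm, flared to 27 mm at the top; 108 mm tall in all. Bore 13 mm, widening over the top 8 mm to a 19 mm mouth, 92 mm deep. Origin: on the bench below the tube's axis, z up. It and the wide jar may change places.
- vial_mouth (a point): Centre of the tube's mouth, level with its rim, 108 mm above the bench. When the rod is home its origin is here and its x points straight up.
- jar: Bystander: wide clear glass jar, 72 mm across, 95 mm tall, with three thin glass rods standing in it to 125 mm. Origin: centre of its underside.
- nippers: Bystander: black-handled glass nippers, 150 mm long, lying on the bench. Origin: near the middle, on the bench.
- bowl: Bystander: white ceramic bowl, 150 mm across, 50 mm tall. Origin: centre of its underside.
Not all that is in view belongs to the job. Of the things that look like the rod, the smallest one is meant. Leave any red look-alike of the vial alone.

How it is judged:
By the outcome, as a careful person would: the job done as asked, in the order asked, and still so for the second after the job is handed in, with the robot touching nothing.
It also fails if it takes over 61 s, if anything falls off the work surface, if the arm or the gripper's body presses on something with over 40 N, if the wrist force passes 120 N, or if a joint passes its speed limit or range.

## Working session

There is one attempt and no reset: what is moved stays moved. The work goes in short steps, Python scripts to look and compute and a tool call to move; the robot and the scene stay as the last step left them, time stands still between calls to the robot, and variables do not carry over. Pictures are saved under pics/ and viewed, at most 10 in all, crops included, and the job is handed in when it is done.

Besides the shell and the picture viewer there is one more tool, called as a command line: name --argument value ..., lists and objects as JSON in quotes. play_rows: Moves the arm, as the interface text tells. Shifts and turns lie within -1 to 1; 1 stands for 200 mm of shift or pi rad of turn. Its arguments: {"type":"object","properties":{"claw":{"type":"array"},"delta_pos":{"type":"array"},"delta_rot":{"type":"array"},"squeeze":{"type":"number"}},"required":["claw","delta_pos","delta_rot"]}

```bash
mkdir -p pics; ls; python3 - <<'E'
from bench import r
import cv2,numpy as np
np.set_printoptions(precision=4,suppress=True)
s=r.read_state();print(s,r.grip_point_offset)
for n in("side","top","wrist"):
    c=r.camera(n);cv2.imwrite(f"pics/{n}0.png",c["pixels"][:,:,::-1])
    print(n,{k:v for k,v in c.items() if k!="pixels"})
E
```

```text
pics
{'time': 0.0, 'joint_positions': array([ 1.1704,  0.3329, -0.0647,  1.4609,  0.0216,  1.3499, -0.0885]), 'joint_vel': array([ 0.0016, -0.0003,  0.0005, -0.0005, -0.0006, -0.0004, -0.0008]), 'joint_torque': array([  0.0012, -62.3255,   0.0252, -38.9898,  -0.0614,   0.0396,
         0.0001]), 'ee_pos': array([ 0.2304, -0.5805,  0.1946]), 'eef_rot': array([ 0.9822,  0.1878, -0.0002, -0.0007]), 'ft_force': array([-0.0968,  0.6996, -0.48  ]), 'torque': array([-0.0106,  0.0492, -0.0097]), 'grip_force': 0.0, 'width': 0.08729378947943953} 0.0187
side {'camera_matrix': array([[576.2245,   0.    , 316.1435],
       [  0.    , 576.2245, 238.2809],
       [  0.    ,   0.    ,   1.    ]]), 'cam_to_world': array([[-0.9906,  0.0627, -0.1218,  0.3143],
       [-0.1365, -0.5214,  0.8423,  1.5191],
       [-0.0107,  0.851 ,  0.5251,  1.0103],
       [ 0.    ,  0.    ,  0.    ,  1.    ]])}
top {'camera_matrix': array([[535.4857,   0.    , 319.5816],
       [  0.    , 535.4857, 242.4111],
       [  0.    ,   0.    ,   1.    ]]), 'cam_to_world': array([[ 0.0273,  0.9946, -0.1003,  0.3628],
       [-0.9996,  0.027 , -0.0039,  0.0383],
       [-0.0012,  0.1003,  0.995 ,  1.4524],
       [ 0.    ,  0.    ,  0.    ,  1.    ]])}
wrist {'camera_matrix': array([[427.5755,   0.    , 324.1822],
       [  0.    , 427.5755, 239.6662],
       [  0.    ,   0.    ,   1.    ]]), 'hand_eye': array([[ 0.0003,  0.9584,  0.2854,  0.0768],
       [ 1.    , -0.0004,  0.0003, -0.0006],
       [ 0.0004,  0.2854, -0.9584, -0.1905],
       [ 0.    ,  0.    ,  0.    ,  1.    ]])}
```

View pics/top0.png

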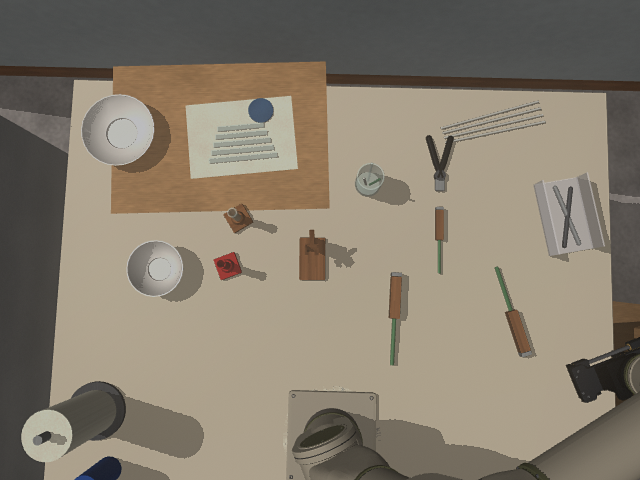

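View pics/side0.png

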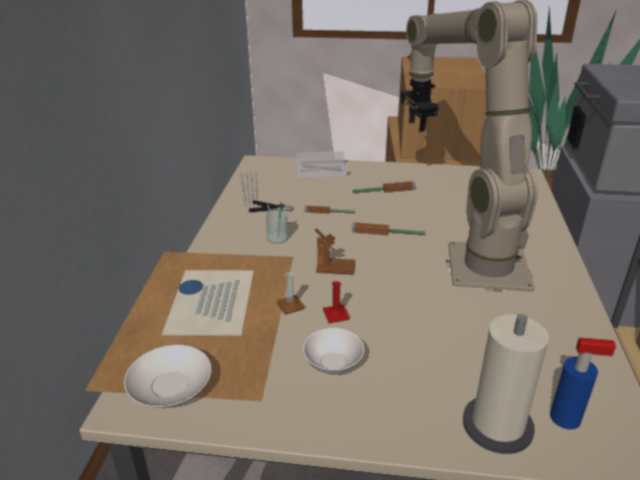

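Top view: the rod candidates are at (440,240), (395,318) and (513,312). The one at (440,240) is about 66 px (~180 mm) long and the others about 92 px, so it is the smallest and the one meant. The clear tube in a wooden foot is at (238,216), with a red look-alike at (228,265). The cradle is at (312,258) and the jar at (369,180). I'll confirm with an enlarged crop and measure.

```bash
cat > h.py <<'E'
from bench import r
import cv2,numpy as np
from scipy.spatial.transform import Rotation as R
np.set_printoptions(precision=4,suppress=True)
def pose(c,st=None):
    if "cam_to_world" in c: return c["cam_to_world"]
    T=np.eye(4);T[:3,:3]=R.from_quat(st["eef_rot"]).as_matrix();T[:3,3]=st["ee_pos"];return T@c["hand_eye"]
def ray(c,uv,T):
    K=c["camera_matrix"];d=np.linalg.solve(K,[uv[0],uv[1],1]);d=T[:3,:3]@np.array([d[0],-d[1],-d[2]]);return T[:3,3],d/np.linalg.norm(d)
def plane(c,uv,z,T):
    o,d=ray(c,uv,T);return o+d*(z-o[2])/d[2]
def proj(c,p,T):
    q=np.linalg.inv(T)@np.append(p,1);q=c["camera_matrix"]@np.array([q[0],-q[1],-q[2]]);return q[:2]/q[2]
def meet(a,b):
    A=sum(np.eye(3)-np.outer(d,d) for o,d in(a,b));B=sum((np.eye(3)-np.outer(d,d))@o for o,d in(a,b));return np.linalg.solve(A,B)
def blob(img,lo,hi,roi):  # roi x0,y0,x1,y1, HSV
    x0,y0,x1,y1=roi;m=np.zeros(img.shape[:2],np.uint8)
    m[y0:y1,x0:x1]=cv2.inRange(cv2.cvtColor(img,cv2.COLOR_RGB2HSV),np.array(lo),np.array(hi))[y0:y1,x0:x1]
    cs,_=cv2.findContours(m,0,1);return max(cs,key=cv2.contourArea)
E
python3 - <<'E'
from h import *
t=r.camera("top");s=r.camera("side");T=t["cam_to_world"];S=s["cam_to_world"]
im=t["pixels"];a=cv2.resize(im[150:300,205:465],None,fx=3,fy=3,interpolation=2)
b=cv2.resize(s["pixels"][195:345,240:440],None,fx=3,fy=3,interpolation=2)
cv2.imwrite("pics/crop_t.png",a[:,:,::-1]);cv2.imwrite("pics/crop_s.png",b[:,:,::-1])
B=((3,90,40),(18,255,220))
for n,lo,hi,roi,z in(("handle",*B,(425,200,455,245),.02),("glass",(40,60,40),(85,255,220),(425,225,455,280),.01),("foot",*B,(295,230,330,290),.012),("vfoot",*B,(220,200,257,236),.012)):
    c=blob(im,lo,hi,roi);q=cv2.boxPoints(cv2.minAreaRect(c));print(n,cv2.contourArea(c),"\n",np.hstack([q,[plane(t,p,z,T) for p in q]]))
E
```

```text
handle 221.5 
 [[435.     210.       0.6037  -0.2657   0.02  ]
 [443.     210.       0.6043  -0.2873   0.02  ]
 [443.     239.       0.5254  -0.2877   0.02  ]
 [435.     239.       0.5249  -0.2662   0.02  ]]
glass 58.5 
 [[438.     240.       0.5235  -0.2764   0.01  ]
 [440.     240.       0.5236  -0.2818   0.01  ]
 [440.     272.       0.437   -0.2822   0.01  ]
 [438.     272.       0.4369  -0.2769   0.01  ]]
foot 1039.5 
 [[299.     230.       0.5403   0.1006   0.012 ]
 [324.     230.       0.5421   0.0329   0.012 ]
 [324.     279.       0.4096   0.0294   0.012 ]
 [299.     279.       0.4078   0.0965   0.012 ]]
vfoot 610.0 
 [[220.     200.       0.6168   0.3185   0.012 ]
 [256.     200.       0.6195   0.2203   0.012 ]
 [256.     232.       0.5317   0.2169   0.012 ]
 [220.     232.       0.529    0.3144   0.012 ]]
```

View pics/crop_t.png

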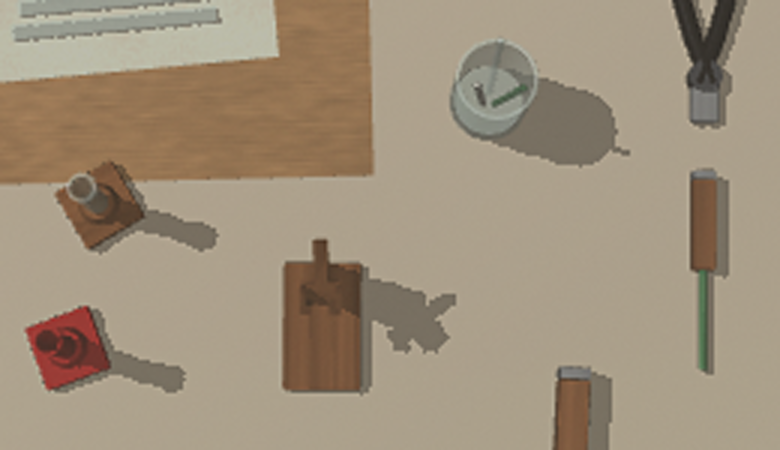

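View pics/crop_s.png

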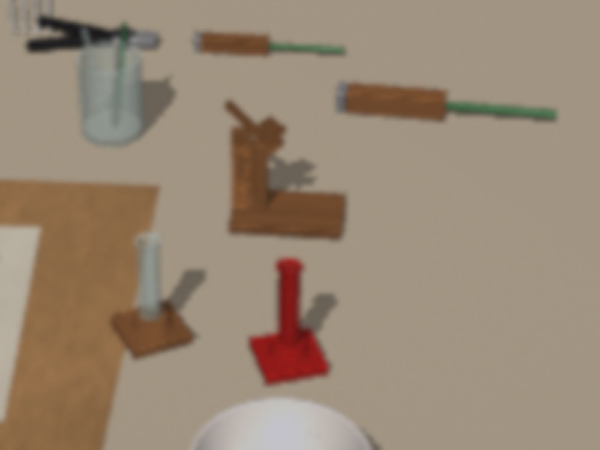

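The crops confirm it: the smallest rod has its shoulder at full-image (439,240) and its grey cap at (439,208). The clear vial's mouth is at (233,212), and the cradle's channel is at (312,247) with its rail pointing up the image (+x). I'll go above the rod.

```bash
cat >> h.py <<'E'
def toolR(yaw,tilt):
    # tool x ahead along yaw, y to the right, z down; tilt>0 swings z forward (away along yaw)
    return R.from_euler('z',yaw)*R.from_euler('y',-tilt)*R.from_matrix(np.diag([1.,-1,-1]))
def rows(p,Rt,n=None,st=None,T0=None):
    if T0 is None:
        st=st or r.read_state();p0,R0=st["ee_pos"],R.from_quat(st["eef_rot"])
    else:p0,R0=T0
    w=(R0.inv()*Rt).as_rotvec();t=R0.inv().apply(np.array(p)-p0)
    if n is None:n=max(1,int(np.ceil(max(np.linalg.norm(t)/.045,np.linalg.norm(w)/.145))))
    A=sum(R.from_rotvec(w*k/n).as_matrix() for k in range(n));q=np.linalg.solve(A,t)
    print(n,"rows: pos",(q/.2).round(4),"rot",(w/n/np.pi).round(4))
E
python3 - <<'E'
from h import *
rows([.555,-.277,.15],toolR(.02,0))
E
```

```text
10 rows: pos [ 0.1921 -0.114   0.0226] rot [-0.      0.      0.0114]
```

play_rows --claw '[0, 0, 0, 0, 0, 0, 0, 0]' --delta_pos '[[0.192, -0.114, 0.023], [0.192, -0.114, 0.023], [0.192, -0.114, 0.023], [0.192, -0.114, 0.023], [0.192, -0.114, 0.023], [0.192, -0.114, 0.023], [0.192, -0.114, 0.023], [0.192, -0.114, 0.023]]' --delta_rot '[[0, 0, 0.0114], [0, 0, 0.0114], [0, 0, 0.0114], [0, 0, 0.0114], [0, 0, 0.0114], [0, 0, 0.0114], [0, 0, 0.0114], [0, 0, 0.0114]]'

```text
time: 1.05
ee_pos: [0.4827, -0.3271, 0.1587]
eef_rot: [0.999, 0.045, 0.0, 0.0]
ft_force: [0.3, -1.0, 0.1]
width: 0.0868
grip_force: 0.0
```

play_rows --claw '[0, 0, 0, 0]' --delta_pos '[[0.192, -0.114, 0.023], [0.192, -0.114, 0.023], [0, 0, 0], [0, 0, 0]]' --delta_rot '[[0, 0, 0.0114], [0, 0, 0.0114], [0, 0, 0], [0, 0, 0]]'

```text
time: 1.45
ee_pos: [0.5554, -0.2763, 0.1489]
eef_rot: [1.0, 0.011, -0.0, -0.0]
ft_force: [-0.9, -0.5, 0.0]
width: 0.0873
grip_force: 0.0
```

```bash
python3 - <<'E'
from h import *
st=r.read_state();c=r.camera("wrist");T=pose(c,st);print(st["ee_pos"],st["eef_rot"])
im=c["pixels"];cv2.imwrite("pics/w1.png",im[:,:,::-1])
for n,lo,hi,z in(("handle",(3,90,40),(18,255,220),.02),("glass",(40,60,40),(85,255,220),.01)):
    k=blob(im,lo,hi,(0,0,640,480));q=cv2.boxPoints(cv2.minAreaRect(k));print(n,cv2.contourArea(k),"\n",np.hstack([q,[plane(c,p,z,T) for p in q]]))
E
```

```text
[ 0.5554 -0.2763  0.1489] [ 0.9999  0.011  -0.0004 -0.0003]
handle 2479.5 
 [[313.9577 255.5664   0.5235  -0.2688   0.02  ]
 [316.7854 150.9401   0.6046  -0.2696   0.02  ]
 [342.3073 151.6299   0.6045  -0.2883   0.02  ]
 [339.4796 256.2562   0.5234  -0.2889   0.02  ]]
glass 570.5 
 [[321.0914 340.9794   0.4423  -0.276    0.01  ]
 [323.0036 256.841    0.5192  -0.276    0.01  ]
 [331.2267 257.0279   0.5192  -0.2827   0.01  ]
 [329.3144 341.1663   0.4423  -0.2831   0.01  ]]
```

View pics/w1.png

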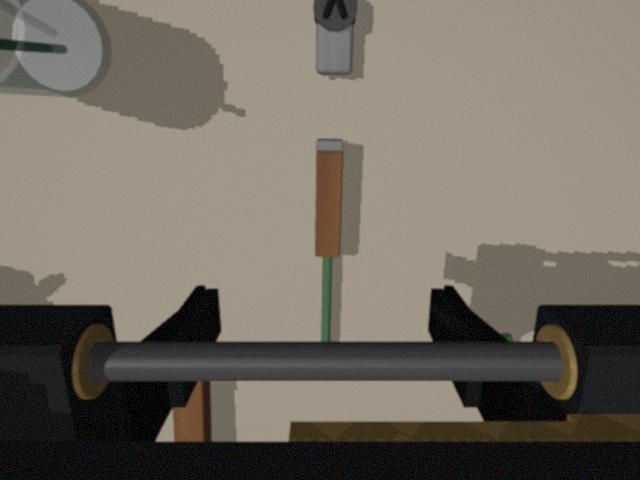

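The picture shows the handle from (329,151) to (328,256), with the glass below it. The rod's shoulder is at about (0.523, -0.279) and its yaw is about 0. I'll descend to s=45 mm and grip.

play_rows --claw '[0, 0, 0, 0, 0, 0, 0, 0]' --delta_pos '[[0.063, 0.015, 0], [0, 0, 0.18], [0, 0, 0.18], [0, 0, 0.18], [0, 0, 0.1], [0, 0, 0.05], [0, 0, 0.03], [0, 0, 0]]' --delta_rot '[[0, 0, 0.007], [0, 0, 0], [0, 0, 0], [0, 0, 0], [0, 0, 0], [0, 0, 0], [0, 0, 0], [0, 0, 0]]'

```text
time: 2.3
ee_pos: [0.5673, -0.2809, 0.0058]
eef_rot: [1.0, -0.002, 0.0, 0.0]
ft_force: [0.3, -0.3, 0.7]
width: 0.0872
grip_force: 0.0
```

play_rows --claw '[1, 1, 1, 1, 1, 1, 1, 1]' --delta_pos '[[0, 0, 0], [0, 0, 0], [0, 0, 0], [0, 0, 0], [0, 0, 0], [0, 0, 0], [0, 0, 0], [0, 0, 0]]' --delta_rot '[[0, 0, 0], [0, 0, 0], [0, 0, 0], [0, 0, 0], [0, 0, 0], [0, 0, 0], [0, 0, 0], [0, 0, 0]]' --squeeze 30

```text
time: 3.1
ee_pos: [0.5675, -0.2801, 0.0055]
eef_rot: [1.0, -0.001, 0.0, 0.0]
ft_force: [0.3, 0.4, -0.0]
width: 0.031
grip_force: 0.0
```

play_rows --claw '[1, 1, 1, 1, 1, 1, 1, 1]' --delta_pos '[[0, 0, 0], [0, 0, 0], [0, 0, 0], [0, 0, -0.1], [0, 0, -0.2], [0, 0, -0.2], [0, 0, -0.2], [0, 0, -0.2]]' --delta_rot '[[0, 0, 0], [0, 0, 0], [0, 0, 0], [0, 0, 0], [0, 0, 0], [0, 0, 0], [0, 0, 0], [0, 0, 0]]'

```text
time: 3.9
ee_pos: [0.5673, -0.28, 0.1872]
eef_rot: [1.0, -0.001, 0.0, 0.0]
ft_force: [1.1, -0.3, -0.1]
width: 0.0004
grip_force: 0.0
```

```bash
python3 - <<'E'
from h import *
t=r.camera("top");s=r.camera("side");T=t["cam_to_world"];S=s["cam_to_world"]
for p in [(299.3,237.3),(325.3,237.3),(299.3,280.3),(325.3,280.3)]: print("foot",plane(t,p,.012,T))
print("rail tip t",meet(ray(t,(311.7,230),T),ray(s,(316,229),S)))
print("vial mouth",meet(ray(t,(232.7,212.3),T),ray(s,(289,274),S)),plane(t,(232.7,212.3),.108,T))
st=r.read_state();print(st["ee_pos"],st["eef_rot"],st["width"],st["grip_force"])
rows([.47,-.02,.30],toolR(0,0))
E
```

```text
foot [0.5204 0.0992 0.012 ]
foot [0.5223 0.0288 0.012 ]
foot [0.4044 0.0956 0.012 ]
foot [0.4063 0.0258 0.012 ]
rail tip t [0.5253 0.0638 0.1355]
vial mouth [0.5699 0.2659 0.1098] [0.5692 0.2661 0.108 ]
[ 0.5703 -0.2811  0.1921] [ 1.     -0.0012  0.0045  0.002 ] 0.00047391178607180474 0.0
7 rows: pos [-0.0715 -0.1862 -0.0778] rot [ 0.0002 -0.0004 -0.0001]
```

The grip came up empty (width about 0), so I'll look.

```bash
python3 - <<'E'
from h import *
st=r.read_state();c=r.camera("wrist");T=pose(c,st);im=c["pixels"];t=r.camera("top")["pixels"]
a=np.hstack([cv2.resize(im,(400,300)),cv2.resize(t[150:300,365:565],(400,300))]);cv2.imwrite("pics/w2.png",a[:,:,::-1])
for n,lo,hi,z in(("handle",(3,90,40),(18,255,220),.02),("glass",(40,60,40),(85,255,220),.01)):
    k=blob(im,lo,hi,(0,0,640,480));q=cv2.boxPoints(cv2.minAreaRect(k));print(n,cv2.contourArea(k),"\n",np.hstack([q,[plane(c,p,z,T) for p in q]]))
E
```

```text
handle 1868.5 
 [[310.     258.       0.5235  -0.2689   0.02  ]
 [310.     167.       0.6043  -0.2699   0.02  ]
 [332.     167.       0.6042  -0.2884   0.02  ]
 [332.     258.       0.5234  -0.2886   0.02  ]]
glass 344.5 
 [[ 1.8247 85.1443  0.6705 -0.0173  0.01  ]
 [57.9361 82.5938  0.6724 -0.0637  0.01  ]
 [58.3608 91.9382  0.6651 -0.0627  0.01  ]
 [ 2.2495 94.4887  0.6632 -0.0161  0.01  ]]
```

View pics/w2.png

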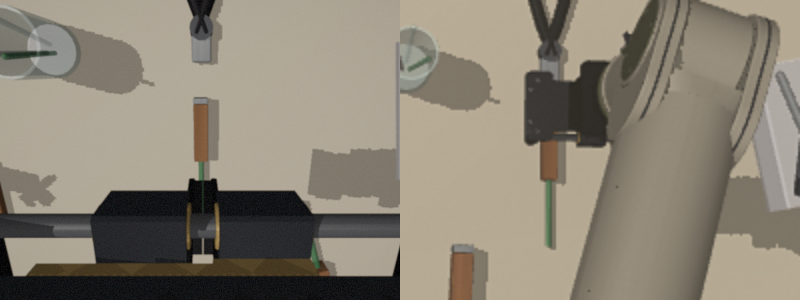

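The rod at (203,130) in the picture hasn't moved, and the fingers were probably not fully closed when I lifted. I'll retry lower and confirm the grip before lifting.

play_rows --claw '[0.4, 0.4, 0.4, 0.4, 0.4, 0.4, 0.4, 0.4]' --delta_pos '[[0, 0, 0], [0, -0.005, 0.1], [0, 0, 0.15], [0, 0, 0.15], [0, 0, 0.15], [0, 0, 0.15], [0, 0, 0.1], [0, 0, 0]]' --delta_rot '[[0, 0, 0], [0, 0, 0], [0, 0, 0], [0, 0, 0], [0, 0, 0], [0, 0, 0], [0, 0, 0], [0, 0, 0]]'

```text
time: 4.9
ee_pos: [0.5644, -0.2777, 0.0208]
eef_rot: [1.0, -0.001, -0.004, -0.002]
ft_force: [-0.7, -0.1, 0.6]
width: 0.0504
grip_force: 0.0
```

play_rows --claw '[0.4, 0.4, 0.4]' --delta_pos '[[0, 0, 0.1], [0, 0, 0.02], [0, 0, 0]]' --delta_rot '[[0, 0, 0], [0, 0, 0], [0, 0, 0]]'

```text
time: 5.2
ee_pos: [0.5671, -0.2789, 0.0013]
eef_rot: [1.0, -0.001, -0.001, -0.0]
ft_force: [0.1, -0.2, -0.3]
width: 0.0521
grip_force: 0.0
```

play_rows --claw '[1, 1, 1, 1, 1]' --delta_pos '[[0, 0, 0], [0, 0, 0], [0, 0, 0], [0, 0, 0], [0, 0, 0]]' --delta_rot '[[0, 0, 0], [0, 0, 0], [0, 0, 0], [0, 0, 0], [0, 0, 0]]' --squeeze 30

```text
time: 5.7
ee_pos: [0.5676, -0.2792, 0.0017]
eef_rot: [1.0, -0.001, 0.0, 0.0]
ft_force: [-0.6, -0.4, -0.5]
width: 0.0203
grip_force: 0.0
```

play_rows --claw '[1, 1, 1, 1]' --delta_pos '[[0, 0, 0], [0, 0, 0], [0, 0, 0], [0, 0, 0]]' --delta_rot '[[0, 0, 0], [0, 0, 0], [0, 0, 0], [0, 0, 0]]'

```text
time: 6.1
ee_pos: [0.5676, -0.2791, 0.0015]
eef_rot: [1.0, -0.001, 0.0, 0.0]
ft_force: [0.3, -1.0, 0.1]
width: 0.0006
grip_force: 0.0
```

```bash
python3 - <<'E'
from h import *
st=r.read_state();c=r.camera("wrist");im=c["pixels"];t=r.camera("top");s=r.camera("side");T=pose(c,st)
p=st["ee_pos"];print(p,proj(t,p,t["cam_to_world"]),proj(s,p,s["cam_to_world"]),proj(c,p,T))
a=np.hstack([cv2.resize(im,(400,300)),cv2.resize(s["pixels"][150:255,270:410],(400,300))]);cv2.imwrite("pics/w3.png",a[:,:,::-1])
E
```

```text
[ 0.5676 -0.2791  0.0015] [438.3688 224.3178] [317.6485 211.9037] [323.9531 279.6159]
```

View pics/w3.png

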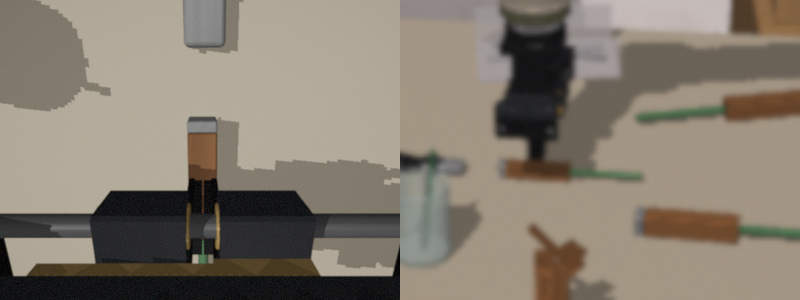

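The side view (right half) shows the shut tips just on top of the handle at about (537,160), although the TCP is reported at z≈0.002. So the real tips end about 20 mm short of the reported TCP. I'll open and feel my way lower.

play_rows --claw '[0.4, 0.4, 0.4, 0.4, 0.4, 0.4, 0.4, 0.4]' --delta_pos '[[0, 0, 0], [0, 0, 0], [0, 0, 0], [0, 0, 0], [0, 0, 0], [0, 0, 0.02], [0, 0, 0.02], [0, 0, 0]]' --delta_rot '[[0, 0, 0], [0, 0, 0], [0, 0, 0], [0, 0, 0], [0, 0, 0], [0, 0, 0], [0, 0, 0], [0, 0, 0]]'

```text
time: 7.05
ee_pos: [0.567, -0.2788, -0.0075]
eef_rot: [1.0, -0.001, -0.001, -0.0]
ft_force: [0.6, 0.2, 0.3]
width: 0.0503
grip_force: 0.0
```

play_rows --claw '[0.4, 0.4, 0.4]' --delta_pos '[[0, 0, 0.015], [0, 0, 0.01], [0, 0, 0]]' --delta_rot '[[0, 0, 0], [0, 0, 0], [0, 0, 0]]'

```text
time: 7.35
ee_pos: [0.5673, -0.279, -0.0119]
eef_rot: [1.0, -0.001, -0.0, -0.0]
ft_force: [0.0, 0.2, -0.2]
width: 0.0527
grip_force: 0.0
```

play_rows --claw '[0.4, 0.4, 1, 1, 1, 1, 1, 1]' --delta_pos '[[0, 0, 0.01], [0, 0, 0], [0, 0, 0], [0, 0, 0], [0, 0, 0], [0, 0, 0], [0, 0, 0], [0, 0, 0]]' --delta_rot '[[0, 0, 0], [0, 0, 0], [0, 0, 0], [0, 0, 0], [0, 0, 0], [0, 0, 0], [0, 0, 0], [0, 0, 0]]' --squeeze 30

```text
time: 8.15
ee_pos: [0.5676, -0.2791, -0.0135]
eef_rot: [1.0, -0.001, 0.0, 0.0]
ft_force: [0.6, 0.0, 0.0]
width: 0.0196
grip_force: 30.0
```

play_rows --claw '[1, 1]' --delta_pos '[[0, 0, 0], [0, 0, 0]]' --delta_rot '[[0, 0, 0], [0, 0, 0]]'

```text
time: 8.35
ee_pos: [0.5676, -0.2791, -0.0135]
eef_rot: [1.0, -0.001, 0.0, 0.0]
ft_force: [0.1, 0.6, -0.2]
width: 0.0195
grip_force: 30.0
```

Gripped: width 19.5 mm at 30 N. I'll lift, then move to where the wrist camera sees the cradle.

play_rows --claw '[1, 1, 1, 1, 1, 1, 1, 1]' --delta_pos '[[0, 0, -0.1], [0, 0, -0.2], [0, 0, -0.2], [0, 0, -0.2], [-0.05, -0.18, -0.1], [-0.05, -0.18, -0.1], [-0.05, -0.18, -0.1], [-0.05, -0.18, -0.1]]' --delta_rot '[[0, 0, 0], [0, 0, 0], [0, 0, 0], [0, 0, 0], [0, 0, 0], [0, 0, 0], [0, 0, 0], [0, 0, 0]]'

```text
time: 9.15
ee_pos: [0.5271, -0.1336, 0.2072]
eef_rot: [1.0, -0.001, -0.0, 0.0]
ft_force: [0.9, 0.0, -0.3]
width: 0.0192
grip_force: 30.0
```

play_rows --claw '[1, 1, 1, 1, 1, 1]' --delta_pos '[[-0.1, -0.18, -0.1], [-0.1, -0.18, -0.1], [-0.1, -0.18, -0.1], [-0.1, -0.18, 0], [0, 0, 0], [0, 0, 0]]' --delta_rot '[[0, 0, 0], [0, 0, 0], [0, 0, 0], [0, 0, 0], [0, 0, 0], [0, 0, 0]]'

```text
time: 9.75
ee_pos: [0.4479, 0.0097, 0.2667]
eef_rot: [1.0, -0.0, 0.0, 0.001]
ft_force: [0.6, -0.3, -1.6]
width: 0.0193
grip_force: 30.0
```

```bash
python3 - <<'E'
from h import *
st=r.read_state();c=r.camera("wrist");T=pose(c,st);im=c["pixels"];print(st["ee_pos"],st["eef_rot"],st["width"],st["ft_force"])
cv2.imwrite("pics/w4.png",im[:,:,::-1])
E
```

```text
[0.4479 0.0097 0.2667] [ 1.     -0.0004  0.0004  0.0005] 0.019290235818718412 [ 0.6391 -0.2537 -1.6205]
```

View pics/w4.png

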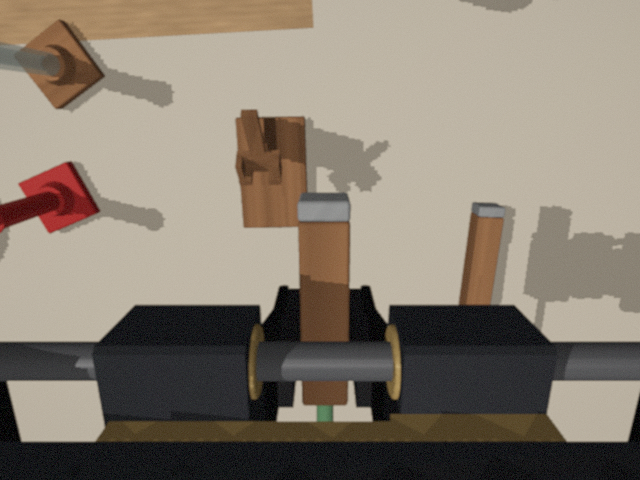

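The view shows the held handle from (325,199) to shoulder row 404, which matches the model with the shoulder at tool (-44.6, 0, -23.5) mm. The cradle foot's corners are at about (237,117), (305,117) and (243,227), with its rail tip at (249,111). I'll measure the cradle from these.

```bash
python3 - <<'E'
from h import *
st=r.read_state();c=r.camera("wrist");T=pose(c,st);im=c["pixels"]
k=blob(im,(3,60,30),(20,255,230),(215,95,297,245));print(cv2.approxPolyDP(k,3,True)[:,0].tolist())
for p in [(237,118),(305,117),(243,227)]: print(p,plane(c,p,.012,T))
# red-channel gradients around the channel for detail
a=cv2.resize(im[95:245,215:325],None,fx=5,fy=5,interpolation=2)
o=np.array([.4735,.0625,0]);yaw=.02
def w(s,y,q): 
    v=np.array([s*.7071-q*.7071,y,.1+s*.7071+q*.7071]);return o+R.from_euler('z',yaw).apply(v)
for n,P in dict(rail=[(60,6,-10),(60,-6,-10)],cheekL=[(16,17.5,2),(-6,17.5,2)],cheekLi=[(16,12.5,2),(-6,12.5,2)],cheekR=[(16,-17.5,2),(-6,-17.5,2)],cheekRi=[(16,-12.5,2),(-6,-12.5,2)]).items():
    for q in P:
        u=proj(c,w(q[0]/1000,q[1]/1000,q[2]/1000),T);print(n,q,u.round(1));cv2.circle(a,tuple(int(v) for v in (u-[215,95]+.5)*5),4,(0,255,255),1)
for x,y in((-.067,.035),(-.067,-.035),(.048,.035),(.048,-.035)):
    u=proj(c,o+R.from_euler('z',yaw).apply([x,y,.012]),T);print("foot",u.round(1));cv2.circle(a,tuple(int(v) for v in (u-[215,95]+.5)*5),4,(0,255,0),1)
cv2.imwrite("pics/w5.png",a[:600,:,::-1])
E
```

```text
[[240, 110], [234, 119], [234, 168], [240, 187], [242, 224], [296, 226], [296, 117], [261, 118], [255, 110]]
(237, 118) [0.5195 0.0958 0.012 ]
(305, 117) [0.5203 0.0277 0.012 ]
(243, 227) [0.4067 0.0961 0.012 ]
rail (60, 6, -10) [239.7 115.3]
rail (60, -6, -10) [256.3 114.9]
cheekL (16, 17.5, 2) [234.6 167. ]
cheekL (-6, 17.5, 2) [239.8 183.3]
cheekLi (16, 12.5, 2) [240.9 166.9]
cheekLi (-6, 12.5, 2) [245.7 183.2]
cheekR (16, -17.5, 2) [278.3 166. ]
cheekR (-6, -17.5, 2) [281.2 182.4]
cheekRi (16, -12.5, 2) [272.1 166.2]
cheekRi (-6, -12.5, 2) [275.3 182.5]
foot [243.  227.8]
foot [308.  226.4]
foot [234.3 116.7]
foot [304.2 115.1]
```

View pics/w5.png

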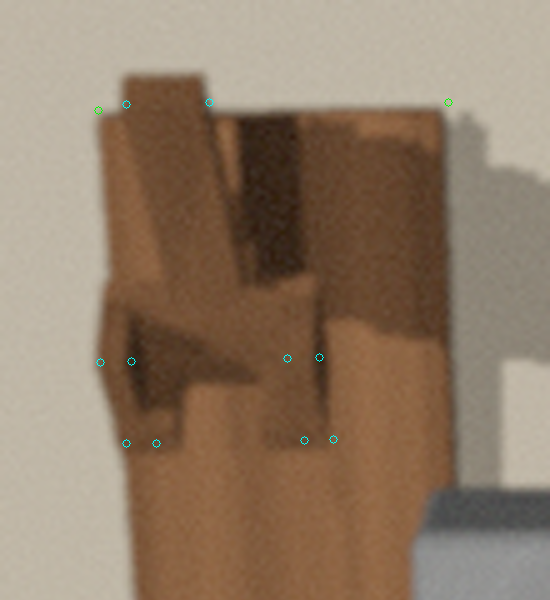

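The overlay (×5, offset (215,95)) fits the cheeks and foot within about 1 px. The cradle's origin is about (0.4728, 0.0631) with yaw 0.02. Now I'll plan the placing.

```bash
cat >> h.py <<'E'
CO=np.array([.4728,.0631,.1]);CY=.02
def seat(s,q,y=0): return CO+R.from_euler('z',CY).apply([(s-q)*.70711,y,(s+q)*.70711])
E
python3 - <<'E'
from h import *
Rt=toolR(CY,np.pi/4);off=Rt.apply([-.0446,0,-.0235])
p1=seat(.004,.08)-off;p2=seat(.004,.004)-off;print(p1,p2)
rows(p1,Rt);rows(p2,Rt,T0=(p1,Rt))
E
```

```text
[0.4672 0.063  0.1743] [0.5209 0.0641 0.1206]
6 rows: pos [-0.0097 -0.0453  0.0797] rot [ 0.0005  0.0417 -0.0012]
2 rows: pos [-0.   -0.    0.19] rot [0. 0. 0.]
```

play_rows --claw '[1, 1, 1, 1, 1, 1, 1, 1]' --delta_pos '[[-0.01, -0.045, 0.08], [-0.01, -0.045, 0.08], [-0.01, -0.045, 0.08], [-0.01, -0.045, 0.08], [-0.01, -0.045, 0.08], [-0.01, -0.045, 0.08], [0, 0, 0], [0, 0, 0]]' --delta_rot '[[0, 0.0417, -0.0012], [0, 0.0417, -0.0012], [0, 0.0417, -0.0012], [0, 0.0417, -0.0012], [0, 0.0417, -0.0012], [0, 0.0417, -0.0012], [0, 0, 0], [0, 0, 0]]'

```text
time: 10.65
ee_pos: [0.4785, 0.0549, 0.1849]
eef_rot: [0.942, 0.004, 0.336, 0.01]
ft_force: [0.2, -0.9, -1.1]
width: 0.0196
grip_force: 30.0
```

```bash
python3 - <<'E'
from h import *
st=r.read_state();print(st["ee_pos"],R.from_quat(st["eef_rot"]).as_matrix(),st["joint_positions"],st["width"])
Rt=toolR(CY,np.pi/4);off=Rt.apply([-.0446,0,-.0235])
rows(seat(.004,.012)-off,Rt,n=2)
c=r.camera("wrist");T=pose(c,st)
# check held rod & cradle through wrist cam: predicted vs mask of cap
im=c["pixels"];cv2.imwrite("pics/w6.png",im[:,:,::-1])
print("pred cheeks",[proj(c,seat(a,.002)+R.from_euler('z',CY).apply([0,b,0]),T).round(1) for a,b in((-.006,.0175),(-.006,-.0175),(.016,.0175),(.016,-.0175))],[proj(c,seat(.06,-.018,y),T).round(1) for y in(.006,-.006)])
E
```

```text
[0.4785 0.0549 0.1849] [[ 0.7745  0.0007  0.6326]
 [ 0.0143 -0.9998 -0.0164]
 [ 0.6325  0.0217 -0.7743]] [ 0.0821 -0.4979 -0.3921  2.4155  0.0738  0.5412 -1.9415] 0.019588665556244785
2 rows: pos [-0.0255 -0.0245  0.171 ] rot [0.0046 0.016  0.    ]
pred cheeks [array([282.5, 337.2]), array([335.5, 336.4]), array([281.2, 308.4]), array([335.9, 307.7])] [array([298.6, 232.8]), array([317.2, 232.6])]
```

play_rows --claw '[1, 1, 1]' --delta_pos '[[-0.025, -0.025, 0.11], [-0.025, -0.025, 0.13], [0, 0, 0]]' --delta_rot '[[0.0046, 0.016, 0], [0.0046, 0.016, 0], [0, 0, 0]]'

```text
time: 11.0
ee_pos: [0.4929, 0.0649, 0.1733]
eef_rot: [0.938, 0.008, 0.347, 0.001]
ft_force: [-0.2, -1.4, -0.4]
width: 0.0193
grip_force: 30.0
```

```bash
cat > p.py <<'E'
from h import *
def rep(sx=-.0446,sz=-.0235):
    st=r.read_state();Rc=R.from_quat(st["eef_rot"]);sh=st["ee_pos"]+Rc.apply([sx,0,sz]);v=R.from_euler('z',-CY).apply(sh-CO)
    print("s,q,y",(v[0]+v[2])*.7071,(v[2]-v[0])*.7071,v[1],"roddir",Rc.apply([1,0,0]),"yaxis",Rc.apply([0,1,0]),"q2,q4",st["joint_positions"][[1,3]],"F",st["ft_force"])
rep()
Rt=toolR(CY,np.pi/4);off=Rt.apply([-.0446,0,-.0235])
rows(seat(.004,.012)-off,Rt,n=1);rows(seat(.004,.003)-off,Rt,n=1)
E
python3 p.py
```

```text
s,q,y 0.02334274266805718 0.06438726927347557 0.0015917946386586864 roddir [0.7584 0.0163 0.6516] yaxis [ 0.0145 -0.9999  0.0081] q2,q4 [-0.4987  2.4165] F [-0.2304 -1.4247 -0.4012]
1 rows: pos [-0.0684  0.0045  0.2514] rot [0.0031 0.0241 0.0005]
1 rows: pos [-0.065   0.0041  0.2962] rot [0.0031 0.0241 0.0005]
```

play_rows --claw '[1, 1, 1]' --delta_pos '[[-0.03, 0.002, 0.1], [-0.03, 0.002, 0.1], [0, 0, 0]]' --delta_rot '[[0.0015, 0.012, 0], [0.0015, 0.012, 0], [0, 0, 0]]'

```text
time: 11.3
ee_pos: [0.5158, 0.0721, 0.156]
eef_rot: [0.932, 0.012, 0.363, -0.004]
ft_force: [0.1, -0.6, -0.7]
width: 0.0193
grip_force: 30.0
```

```bash
python3 p.py
```

```text
s,q,y 0.02652533349963785 0.03433303720794523 0.007875129980505971 roddir [0.7355 0.0199 0.6773] yaxis [ 0.0254 -0.9997  0.0017] q2,q4 [-0.4988  2.4164] F [ 0.0982 -0.6217 -0.7484]
1 rows: pos [-0.1035  0.0405  0.1068] rot [-0.0008  0.0132  0.0016]
1 rows: pos [-0.1016  0.0407  0.1518] rot [-0.0008  0.0132  0.0016]
```

play_rows --claw '[1, 1, 1]' --delta_pos '[[-0.05, 0.02, 0.05], [-0.05, 0.02, 0.05], [0, 0, 0]]' --delta_rot '[[0, 0.0066, 0.0008], [0, 0.0066, 0.0008], [0, 0, 0]]'

```text
time: 11.6
ee_pos: [0.5344, 0.0706, 0.1376]
eef_rot: [0.927, 0.011, 0.374, -0.004]
ft_force: [-0.0, -0.9, -0.5]
width: 0.0192
grip_force: 30.0
```

```bash
python3 p.py
```

```text
s,q,y 0.026095795222257467 0.007289998857154861 0.006058466635138215 roddir [0.72   0.0173 0.6938] yaxis [ 0.023  -0.9997  0.001 ] q2,q4 [-0.4989  2.416 ] F [-0.0182 -0.8777 -0.4617]
1 rows: pos [-0.1088  0.0307 -0.0257] rot [-0.0004  0.006   0.0009]
1 rows: pos [-0.108   0.0308  0.0193] rot [-0.0004  0.006   0.0009]
```

play_rows --claw '[1, 1, 1, 1]' --delta_pos '[[0, 0.03, -0.03], [-0.05, 0, 0], [-0.05, 0, 0], [0, 0, 0]]' --delta_rot '[[0, 0.003, 0.0009], [0, 0.003, 0], [0, 0, 0], [0, 0, 0]]'

```text
time: 12.0
ee_pos: [0.5352, 0.0704, 0.1363]
eef_rot: [0.927, 0.01, 0.374, -0.003]
ft_force: [-0.6, 0.5, -1.0]
width: 0.0193
grip_force: 30.0
```

```bash
python3 p.py; python3 -c "
from h import *
print(r.read_state()['joint_positions'])"
```

```text
s,q,y 0.025692985019895552 0.005733731857897918 0.005952076922318243 roddir [0.7196 0.0169 0.6942] yaxis [ 0.0214 -0.9998  0.0022] q2,q4 [-0.499   2.4159] F [-0.6388  0.4662 -1.0427]
1 rows: pos [-0.107   0.03   -0.0334] rot [0.0002 0.0058 0.0008]
1 rows: pos [-0.1062  0.03    0.0116] rot [0.0002 0.0058 0.0008]
[ 0.9477 -0.499  -1.1124  2.4159 -1.0015  0.303  -0.9659]
```

The arm is stuck at its j2/j4 limits with the tool tilted 45° so near the base. I'll back out, lay the rod on clear bench and regrasp it nearer the cap with the tool leaning back, so the cradle pose needs less tilt.

play_rows --claw '[1, 1, 1, 1, 1, 1, 1, 1]' --delta_pos '[[0.1, 0, -0.1], [0.14, 0, -0.14], [0.14, 0, -0.14], [0.07, 0.02, -0.05], [0.07, 0.02, -0.05], [0.05, 0.05, -0.05], [0.05, 0.1, 0], [0, 0.15, 0]]' --delta_rot '[[0, 0, 0], [0, 0, 0], [0, 0, 0], [0, -0.04, 0], [0, -0.04, 0], [0, -0.04, 0], [0, -0.04, 0], [0, -0.04, 0]]'

```text
time: 12.8
ee_pos: [0.5612, 0.0049, 0.2858]
eef_rot: [0.997, 0.012, 0.073, 0.001]
ft_force: [0.7, 1.2, -0.2]
width: 0.0197
grip_force: 30.0
```

```bash
python3 - <<'E'
from h import *
st=r.read_state();print(st["joint_positions"])
P=[.545,-.25,.12];rows(P,toolR(0,0));rows([.545,-.25,-.0125],toolR(0,0),T0=(np.array(P),toolR(0,0)))
E
```

```text
[ 0.7447  0.1054 -0.897   1.5903  0.1054  1.3406 -1.7078]
7 rows: pos [-0.0239  0.1818  0.1172] rot [ 0.     -0.0067  0.0011]
3 rows: pos [0.     0.     0.2208] rot [0. 0. 0.]
```

play_rows --claw '[1, 1, 1, 1, 1, 1, 1, 1]' --delta_pos '[[-0.024, 0.182, 0.117], [-0.024, 0.182, 0.117], [-0.024, 0.182, 0.117], [-0.024, 0.182, 0.117], [-0.024, 0.182, 0.117], [-0.024, 0.182, 0.117], [-0.024, 0.182, 0.117], [0, 0, 0]]' --delta_rot '[[0, -0.0067, 0.001], [0, -0.0067, 0.001], [0, -0.0067, 0.001], [0, -0.0067, 0.001], [0, -0.0067, 0.001], [0, -0.0067, 0.001], [0, -0.0067, 0.001], [0, 0, 0]]'

```text
time: 13.6
ee_pos: [0.54, -0.2558, 0.1128]
eef_rot: [1.0, -0.003, -0.004, -0.0]
ft_force: [-1.4, -0.4, -1.0]
width: 0.0195
grip_force: 30.0
```

```bash
python3 - <<'E'
from h import *
st=r.read_state();print(st["ee_pos"],st["joint_positions"])
rows([.545,-.25,-.0115],toolR(0,0),n=4)
E
```

```text
[ 0.54   -0.2558  0.1128] [ 0.9097  0.4215 -0.6899  1.6045  0.2825  1.2252 -1.4134]
4 rows: pos [ 0.007  -0.0073  0.1554] rot [-0.      0.0006 -0.0005]
```

play_rows --claw '[1, 1, 1, 1, 1, 1, 1]' --delta_pos '[[0, 0, 0], [0, 0, 0.16], [0, 0, 0.16], [0, 0, 0.16], [0, 0, 0.06], [0, 0, 0.03], [0, 0, 0]]' --delta_rot '[[0, 0, 0], [0, 0, 0], [0, 0, 0], [0, 0, 0], [0, 0, 0], [0, 0, 0], [0, 0, 0]]'

```text
time: 14.3
ee_pos: [0.5444, -0.2488, 0.0043]
eef_rot: [1.0, 0.001, 0.0, -0.0]
ft_force: [1.0, -1.0, -0.5]
width: 0.0191
grip_force: 30.0
```

```bash
python3 - <<'E'
from h import *
st=r.read_state();print(st["ee_pos"],st["eef_rot"],st["ft_force"])
E
```

```text
[ 0.5444 -0.2488  0.0043] [ 1.      0.0014  0.0003 -0.0004] [ 0.9809 -0.9785 -0.4566]
```

play_rows --claw '[1, 1, 1, 0.4, 0.4, 0.4, 0.4, 0.4]' --delta_pos '[[0, 0, 0.06], [0, 0, 0.025], [0, 0, 0], [0, 0, 0], [0, 0, 0], [0, 0, 0], [0, 0, 0], [0, 0, 0]]' --delta_rot '[[0, 0, 0], [0, 0, 0], [0, 0, 0], [0, 0, 0], [0, 0, 0], [0, 0, 0], [0, 0, 0], [0, 0, 0]]'

```text
time: 15.1
ee_pos: [0.5438, -0.2492, -0.0133]
eef_rot: [1.0, 0.001, 0.0, -0.001]
ft_force: [-0.3, 0.5, -0.2]
width: 0.0491
grip_force: 0.0
```

```bash
python3 - <<'E'
from h import *
st=r.read_state();p=st["ee_pos"];Rc=R.from_quat(st["eef_rot"]);print(p,st["eef_rot"],st["ft_force"],st["width"])
up=p+[0,0,.06];a=.436;Rt=toolR(0,-a);d=Rt.apply([0,0,1]);g=np.array([p[0]-.0446+.065,p[1],.010])
rows(g-d*.040,Rt,T0=(up,Rc));print(g+.024*d,"then z .064 down")
E
```

```text
[ 0.5438 -0.2492 -0.0133] [ 1.      0.0011  0.     -0.0006] [-0.3164  0.459  -0.1648] 0.049053542949054514
4 rows: pos [ 0.0464  0.0001 -0.0071] rot [-0.0001 -0.0347  0.0002]
[ 0.554  -0.2492 -0.0118] then z .064 down
```

play_rows --claw '[0.4, 0.4, 0.4, 0.4, 0.4, 0.4, 0.4, 0.4]' --delta_pos '[[0, 0, -0.15], [0, 0, -0.15], [0.046, 0, -0.007], [0.046, 0, -0.007], [0.046, 0, -0.007], [0.046, 0, -0.007], [0, 0, 0], [0, 0, 0]]' --delta_rot '[[0, 0, 0], [0, 0, 0], [0, -0.0347, 0], [0, -0.0347, 0], [0, -0.0347, 0], [0, -0.0347, 0], [0, 0, 0], [0, 0, 0]]'

```text
time: 15.9
ee_pos: [0.5809, -0.2482, 0.0445]
eef_rot: [0.976, 0.002, -0.217, -0.001]
ft_force: [-1.0, -0.4, -0.2]
width: 0.0524
grip_force: 0.0
```

```bash
python3 - <<'E'
from h import *
st=r.read_state();print(st["ee_pos"],st["joint_positions"]);Rt=toolR(0,-.436)
rows([.554,-.2492,-.0118],Rt,n=3)
c=r.camera("wrist");T=pose(c,st);im=c["pixels"]
k=blob(im,(3,90,40),(18,255,220),(220,0,420,300));q=cv2.boxPoints(cv2.minAreaRect(k));print(cv2.contourArea(k),"\n",np.hstack([q,[plane(c,p,.02,T) for p in q]]))
E
```

```text
[ 0.5809 -0.2482  0.0445] [ 0.5634  0.8739 -0.5451  1.1122  0.4522  1.6983 -1.5155]
3 rows: pos [-0.001   0.0017  0.104 ] rot [-0.0001  0.0001  0.0004]
1791.5 
 [[308.     246.       0.5803  -0.2399   0.02  ]
 [344.     246.       0.5804  -0.2586   0.02  ]
 [344.     299.       0.5384  -0.26     0.02  ]
 [308.     299.       0.5383  -0.239    0.02  ]]
```

play_rows --claw '[0.4, 0.4, 0.4, 0.4, 1, 1, 1, 1]' --delta_pos '[[0, 0.002, 0.12], [0, 0.002, 0.12], [0, 0, 0.07], [0, 0, 0], [0, 0, 0], [0, 0, 0], [0, 0, 0], [0, 0, 0]]' --delta_rot '[[0, 0, 0], [0, 0, 0], [0, 0, 0], [0, 0, 0], [0, 0, 0], [0, 0, 0], [0, 0, 0], [0, 0, 0]]' --squeeze 40

```text
time: 16.75
ee_pos: [0.5551, -0.2498, -0.0095]
eef_rot: [0.976, 0.001, -0.216, -0.0]
ft_force: [-0.2, -0.4, 0.2]
width: 0.0275
grip_force: 0.0
```

play_rows --claw '[1, 1, 1]' --delta_pos '[[0, 0, 0], [0, 0, 0], [0, 0, 0]]' --delta_rot '[[0, 0, 0], [0, 0, 0], [0, 0, 0]]'

```text
time: 17.05
ee_pos: [0.5548, -0.2498, -0.0099]
eef_rot: [0.976, 0.001, -0.216, -0.0]
ft_force: [1.0, 0.1, 2.1]
width: 0.0194
grip_force: 40.0
```

```bash
python3 - <<'E'
from h import *
st=r.read_state();p=st["ee_pos"];Rc=R.from_quat(st["eef_rot"])
print(p,st["ft_force"],"shoulder in tool",Rc.inv().apply(np.array([.4990,-.2492,.010])-p),"rod dir",Rc.inv().apply([1,0,0]))
E
```

```text
[ 0.5548 -0.2498 -0.0099] [1.0393 0.0835 2.1361] shoulder in tool [-0.0589 -0.0007  0.0055] rod dir [ 0.9066  0.0023 -0.4221]
```

```bash
cat >> h.py <<'E'
SH=np.array([-.0589,0,.0055]);A1=.4358
E
python3 - <<'E'
from h import *
st=r.read_state();p=st["ee_pos"];Rc=R.from_quat(st["eef_rot"])
up=p+[0,0,.12];rows(up,Rc,n=3)
Rt=toolR(CY,np.pi/4-A1);off=Rt.apply(SH);mid=np.array([.5,-.03,.27])
p1=seat(.004,.08)-off;p2=seat(.004,.006)-off;print(p1,p2)
rows(p1+[0,0,.05],Rt,T0=(up,Rc));rows(p1,Rt,T0=(p1+[0,0,.05],Rt));rows(p2,Rt,T0=(p1,Rt))
E
```

```text
3 rows: pos [-0.0844 -0.0003 -0.1813] rot [0. 0. 0.]
[0.4725 0.0631 0.1847] [0.5248 0.0641 0.1324]
8 rows: pos [-0.0578 -0.1963 -0.0745] rot [-0.0001  0.0312 -0.0007]
2 rows: pos [-0.0428  0.      0.1174] rot [0. 0. 0.]
2 rows: pos [0.0781 0.     0.1677] rot [0. 0. 0.]
```

play_rows --claw '[1, 1, 1, 1]' --delta_pos '[[-0.084, 0, -0.18], [-0.084, 0, -0.18], [-0.084, 0, -0.18], [0, 0, 0]]' --delta_rot '[[0, 0, 0], [0, 0, 0], [0, 0, 0], [0, 0, 0]]'

```text
time: 17.45
ee_pos: [0.557, -0.2505, 0.1148]
eef_rot: [0.977, 0.001, -0.212, 0.001]
ft_force: [0.2, 0.1, -0.4]
width: 0.019
grip_force: 40.0
```

```bash
python3 - <<'E'
from h import *
st=r.read_state();print(st["ee_pos"],st["width"],st["grip_force"],st["joint_positions"])
Rt=toolR(CY,np.pi/4-A1);off=Rt.apply(SH);rows(seat(.004,.006)+[0,0,.1]-off,Rt)
E
```

```text
[ 0.557  -0.2505  0.1148] 0.019030318408685094 39.99671995639801 [ 0.6013  0.7615 -0.5669  1.1482  0.4237  1.7614 -1.4968]
8 rows: pos [-0.0252 -0.197  -0.0734] rot [ 0.      0.0309 -0.0007]
```

play_rows --claw '[1, 1, 1, 1, 1, 1, 1, 1]' --delta_pos '[[-0.025, -0.197, -0.073], [-0.025, -0.197, -0.073], [-0.025, -0.197, -0.073], [-0.025, -0.197, -0.073], [-0.025, -0.197, -0.073], [-0.025, -0.197, -0.073], [-0.025, -0.197, -0.073], [-0.025, -0.197, -0.073]]' --delta_rot '[[0, 0.0309, -0.0007], [0, 0.0309, -0.0007], [0, 0.0309, -0.0007], [0, 0.0309, -0.0007], [0, 0.0309, -0.0007], [0, 0.0309, -0.0007], [0, 0.0309, -0.0007], [0, 0.0309, -0.0007]]'

```text
time: 18.25
ee_pos: [0.5232, 0.0657, 0.2272]
eef_rot: [0.985, 0.009, 0.171, -0.003]
ft_force: [-0.4, 1.5, 0.5]
width: 0.0193
grip_force: 40.0
```

play_rows --claw '[1, 1]' --delta_pos '[[0, 0, 0], [0, 0, 0]]' --delta_rot '[[0, 0, 0], [0, 0, 0]]'

```text
time: 18.45
ee_pos: [0.5229, 0.0645, 0.2277]
eef_rot: [0.985, 0.01, 0.17, -0.001]
ft_force: [0.1, -1.2, -1.3]
width: 0.0193
grip_force: 40.0
```

```bash
cat > p.py <<'E'
from h import *
st=r.read_state();Rc=R.from_quat(st["eef_rot"]);sh=st["ee_pos"]+Rc.apply(SH);v=R.from_euler('z',-CY).apply(sh-CO)
print("s,q,y",(v[0]+v[2])*.7071,(v[2]-v[0])*.7071,v[1],"roddir",Rc.apply([np.cos(A1),0,-np.sin(A1)]),"yax",Rc.apply([0,1,0]),"j",st["joint_positions"],"F",st["ft_force"])
Rt=toolR(CY,np.pi/4-A1);off=Rt.apply(SH)
for s,q in((.02,.02),(.004,.004),(.002,.001)):rows(seat(s,q)-off,Rt)
E
python3 p.py
```

```text
s,q,y 0.07018121999615128 0.07515994556811074 0.0003141619713983639 roddir [0.7123 0.0156 0.7017] yax [ 0.0203 -0.9998  0.0016] j [ 0.7409 -0.2025 -0.8757  1.9446 -0.1314  0.9896 -1.648 ] F [ 0.1099 -1.2477 -1.3083]
2 rows: pos [-0.0546  0.0007  0.1772] rot [0.0002 0.0012 0.0001]
3 rows: pos [-0.0492  0.0004  0.1536] rot [0.0001 0.0008 0.0001]
3 rows: pos [-0.0501  0.0004  0.1595] rot [0.0001 0.0008 0.0001]
```

play_rows --claw '[1, 1, 1, 1, 1]' --delta_pos '[[-0.055, 0, 0.177], [-0.055, 0, 0.177], [-0.02, 0, 0.05], [-0.01, 0, 0.03], [0, 0, 0]]' --delta_rot '[[0, 0.001, 0], [0, 0.001, 0], [0, 0, 0], [0, 0, 0], [0, 0, 0]]'

```text
time: 18.95
ee_pos: [0.5267, 0.0645, 0.136]
eef_rot: [0.985, 0.009, 0.172, -0.003]
ft_force: [0.8, 0.4, -0.3]
width: 0.0191
grip_force: 40.0
```

```bash
python3 p.py
```

```text
s,q,y 0.007888490875481375 0.007426093752031608 0.00046115561199487707 roddir [0.7098 0.0108 0.7043] yax [ 0.0188 -0.9998 -0.0036] j [ 0.7548 -0.0785 -0.9606  2.0698 -0.002   0.7767 -1.7669] F [ 0.7756  0.4338 -0.2507]
1 rows: pos [ 0.0279  0.0012 -0.0838] rot [-0.0009  0.0012 -0.0008]
1 rows: pos [-0.0104  0.0016  0.0226] rot [-0.0009  0.0012 -0.0008]
1 rows: pos [-0.0131  0.0017  0.0405] rot [-0.0009  0.0012 -0.0008]
```

play_rows --claw '[1, 1, 1, 1]' --delta_pos '[[-0.006, 0.001, 0.015], [-0.004, 0, 0.012], [-0.003, 0, 0.01], [0, 0, 0]]' --delta_rot '[[0, 0, 0], [0, 0, 0], [0, 0, 0], [0, 0, 0]]'

```text
time: 19.35
ee_pos: [0.5265, 0.0644, 0.1282]
eef_rot: [0.985, 0.009, 0.173, -0.003]
ft_force: [0.9, 0.5, -1.0]
width: 0.0189
grip_force: 40.0
```

```bash
python3 p.py
```

```text
s,q,y 0.0022583134300861595 0.002031338084553218 0.00032337810124919266 roddir [0.7089 0.0124 0.7052] yax [ 0.0193 -0.9998 -0.0019] j [ 0.7547 -0.0662 -0.968   2.0804  0.0176  0.7582 -1.7841] F [ 0.8593  0.5334 -1.0183]
1 rows: pos [ 0.0421  0.001  -0.1198] rot [-0.0005  0.0008 -0.0004]
1 rows: pos [ 0.0036  0.0012 -0.0134] rot [-0.0005  0.0008 -0.0004]
1 rows: pos [0.0009 0.0012 0.0044] rot [-0.0005  0.0008 -0.0004]
```

play_rows --claw '[1, 1, 1]' --delta_pos '[[-0.003, 0, 0.008], [-0.002, 0, 0.006], [0, 0, 0]]' --delta_rot '[[0, 0, 0], [0, 0, 0], [0, 0, 0]]'

```text
time: 19.65
ee_pos: [0.5263, 0.0645, 0.125]
eef_rot: [0.985, 0.009, 0.172, -0.003]
ft_force: [-0.0, 0.6, -1.1]
width: 0.0191
grip_force: 40.0
```

play_rows --claw '[1, 1, 1]' --delta_pos '[[-0.003, 0, 0.008], [0, 0, 0], [0, 0, 0]]' --delta_rot '[[0, 0, 0], [0, 0, 0], [0, 0, 0]]'

```text
time: 19.95
ee_pos: [0.5271, 0.0646, 0.124]
eef_rot: [0.985, 0.009, 0.173, -0.003]
ft_force: [2.5, -0.1, 2.2]
width: 0.0191
grip_force: 40.0
```

```bash
python3 p.py | head -1; python3 - <<'E'
from h import *
s=r.camera("side");w=r.camera("wrist");t=r.camera("top")
f=lambda i,x,y:cv2.resize(i["pixels"][y:y+90,x:x+120],(400,300),interpolation=2)
a=np.vstack([np.hstack([f(s,280,190),f(t,260,190)]),np.hstack([cv2.resize(w["pixels"],(400,300)),cv2.resize(w["pixels"][200:440,200:440],(400,300))])])
cv2.imwrite("pics/c1.png",a[:,:,::-1])
E
```

```text
s,q,y -0.0002748833068464875 -0.001470951373497954 0.0005007692645257925 roddir [0.7079 0.0121 0.7062] yax [ 0.0194 -0.9998 -0.0023] j [ 0.7544 -0.0573 -0.9719  2.0852  0.0298  0.7471 -1.795 ] F [ 2.4504 -0.1222  2.1508]
```

View pics/c1.png

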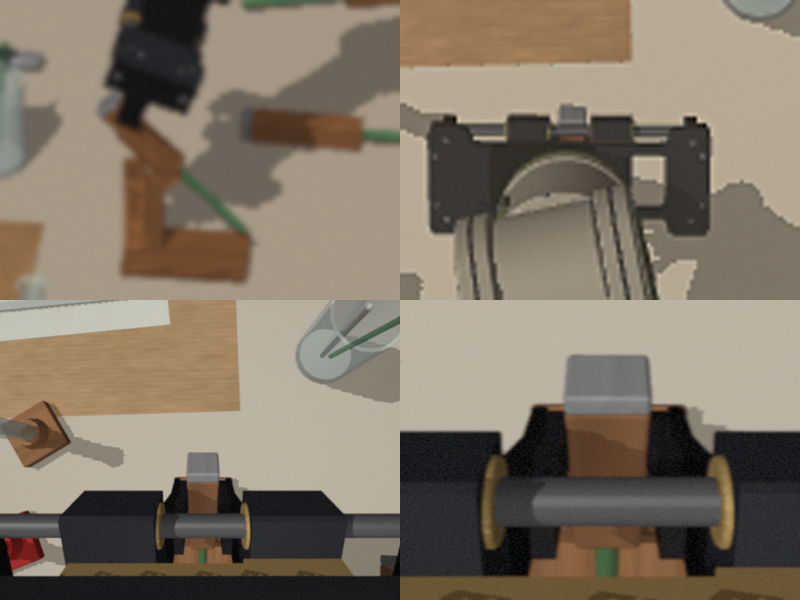

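The picture shows the rod lying in the cradle: glass through the slot, cap uppermost at (607,385) in the lower-right crop, centred in the channel, and contact felt. I'll release it and back off.

play_rows --claw '[0.4, 0.4, 0.4, 0.4, 0.4, 0.4, 0.4, 0.4]' --delta_pos '[[0, 0, 0], [0, 0, 0], [0, 0, 0], [0, 0, 0], [0, 0, -0.1], [0, 0, -0.15], [0, 0, -0.1], [0, 0, 0]]' --delta_rot '[[0, 0, 0], [0, 0, 0], [0, 0, 0], [0, 0, 0], [0, 0, 0], [0, 0, 0], [0, 0, 0], [0, 0, 0]]'

```text
time: 20.9
ee_pos: [0.5035, 0.0639, 0.1918]
eef_rot: [0.985, 0.009, 0.174, -0.002]
ft_force: [0.8, 1.0, -1.0]
width: 0.0517
grip_force: 0.0
```

```bash
python3 - <<'E'
from h import *
st=r.read_state();Rc=R.from_quat(st["eef_rot"]);print(st["ee_pos"],st["width"])
A2=.15;Rt=toolR(CY,-A2);d=Rt.apply([0,0,1]);g=seat(.062,-.0015,.0005)
p1=g-.05*d;p2=g+.024*d
rows(p1,Rt);rows(p2,Rt,T0=(p1,Rt))
c=r.camera("wrist");T=pose(c,st);im=c["pixels"]
# steel cap check: grey blob near predicted end-face/top corners
print("cap pred",[proj(c,seat(s,.0085,y),T).round(1) for s in(.090,.082) for y in(.0105,-.0095)])
k=blob(im,(3,90,40),(18,255,220),(290,150,360,330));print("wood top edge",cv2.boundingRect(k))
E
```

```text
[0.5035 0.0639 0.1918] 0.05170366070340696
4 rows: pos [ 0.0271 -0.0004  0.004 ] rot [-0.     -0.0398 -0.0001]
2 rows: pos [ 0.    -0.     0.185] rot [0. 0. 0.]
cap pred [array([305. , 228.2]), array([342.3, 228.2]), array([305.4, 239.4]), array([341.9, 239.4])]
wood top edge (290, 240, 70, 90)
```

play_rows --claw '[0.4, 0.4, 0.4, 0.4, 0.4, 0.4, 0.4]' --delta_pos '[[0.027, 0, 0.004], [0.027, 0, 0.004], [0.027, 0, 0.004], [0.027, 0, 0.004], [0, 0, 0.15], [0, 0, 0], [0, 0, 0]]' --delta_rot '[[0, -0.04, 0], [0, -0.04, 0], [0, -0.04, 0], [0, -0.04, 0], [0, 0, 0], [0, 0, 0], [0, 0, 0]]'

```text
time: 21.65
ee_pos: [0.5171, 0.0667, 0.1593]
eef_rot: [0.998, 0.012, -0.059, -0.002]
ft_force: [-0.2, -0.3, -0.1]
width: 0.0523
grip_force: 0.0
```

```bash
python3 - <<'E'
from h import *
st=r.read_state();Rc=R.from_quat(st["eef_rot"]);print(st["ee_pos"],Rc.as_matrix(),st["joint_positions"])
Rt=toolR(CY,-.15);d=Rt.apply([0,0,1]);g=seat(.062,-.0015,.0005);rows(g+.024*d,Rt,n=2)
E
```

```text
[0.5171 0.0667 0.1593] [[ 0.9928  0.0239 -0.1172]
 [ 0.0243 -0.9997  0.0022]
 [-0.1171 -0.005  -0.9931]] [ 0.6155  0.3918 -1.004   1.6356  0.2873  1.4085 -1.981 ]
2 rows: pos [0.0051 0.0058 0.1007] rot [-0.0007 -0.0052  0.0007]
```

play_rows --claw '[0.4, 0.4, 0.4, 0.4]' --delta_pos '[[0.005, 0.004, 0.1], [0.003, 0.002, 0.09], [0, 0, 0], [0, 0, 0]]' --delta_rot '[[-0.0007, -0.004, 0.0007], [0, 0, 0], [0, 0, 0], [0, 0, 0]]'

```text
time: 22.05
ee_pos: [0.515, 0.0648, 0.1231]
eef_rot: [0.998, 0.01, -0.063, 0.0]
ft_force: [-0.0, 0.1, 0.4]
width: 0.0524
grip_force: 0.0
```

```bash
python3 - <<'E'
from h import *
st=r.read_state();Rc=R.from_quat(st["eef_rot"]);print(st["ee_pos"],st["ft_force"])
Rt=toolR(CY,-.15);d=Rt.apply([0,0,1]);g=seat(.062,-.0015,.0005);rows(g+.024*d,Rt,n=1)
E
```

```text
[0.515  0.0648 0.1231] [-0.0184  0.0847  0.4064]
1 rows: pos [-0.0018  0.0019  0.0206] rot [-0.0002 -0.0073  0.0003]
```

play_rows --claw '[0.4, 0.4, 1, 1, 1, 1, 1, 1]' --delta_pos '[[-0.002, 0.002, 0.02], [0, 0, 0], [0, 0, 0], [0, 0, 0], [0, 0, 0], [0, 0, 0], [0, 0, 0], [0, 0, 0]]' --delta_rot '[[0, -0.007, 0], [0, 0, 0], [0, 0, 0], [0, 0, 0], [0, 0, 0], [0, 0, 0], [0, 0, 0], [0, 0, 0]]' --squeeze 40

```text
time: 22.85
ee_pos: [0.514, 0.0646, 0.1181]
eef_rot: [0.997, 0.01, -0.075, -0.0]
ft_force: [-0.8, 0.6, -0.5]
width: 0.0199
grip_force: 40.0
```

play_rows --claw '[1, 1]' --delta_pos '[[0, 0, 0], [0, 0, 0]]' --delta_rot '[[0, 0, 0], [0, 0, 0]]'

```text
time: 23.05
ee_pos: [0.514, 0.0646, 0.1181]
eef_rot: [0.997, 0.01, -0.075, -0.0]
ft_force: [0.2, -0.5, 1.8]
width: 0.0195
grip_force: 40.0
```

```bash
python3 - <<'E'
from h import *
st=r.read_state();Rc=R.from_quat(st["eef_rot"]);print(st["ee_pos"],st["ft_force"],st["width"])
dr=R.from_euler('z',CY).apply([.70711,0,.70711])
print("sh",Rc.inv().apply(seat(0,-.0015,.0005)-st["ee_pos"]),"dir",Rc.inv().apply(dr))
up=st["ee_pos"]+[0,0,.12];rows(up,Rc,n=3)
E
```

```text
[0.514  0.0646 0.1181] [ 0.1559 -0.4521  1.8218] 0.01954867604695256
sh [-0.0369  0.0002  0.0249] dir [ 0.5931 -0.001  -0.8052]
3 rows: pos [-0.03   -0.0004 -0.1977] rot [0. 0. 0.]
```

Regrasped at 40 N. I'll lift straight out and move to where the wrist camera sees the vial.

play_rows --claw '[1, 1, 1, 1, 1, 1, 1, 1]' --delta_pos '[[-0.02, 0, -0.12], [-0.03, 0, -0.2], [-0.03, 0, -0.2], [-0.03, 0, -0.2], [-0.03, -0.11, -0.1], [0, -0.11, 0], [0, -0.11, 0], [0, 0, 0]]' --delta_rot '[[0, 0, 0], [0, 0, 0], [0, 0, 0], [0, 0, 0], [0, 0, 0], [0, 0, 0], [0, 0, 0], [0, 0, 0]]'

```text
time: 23.85
ee_pos: [0.5086, 0.1335, 0.2847]
eef_rot: [0.997, 0.013, -0.075, -0.001]
ft_force: [-0.5, -0.1, -1.0]
width: 0.0192
grip_force: 40.0
```

play_rows --claw '[1, 1]' --delta_pos '[[0, 0, 0], [0, 0, 0]]' --delta_rot '[[0, 0, 0], [0, 0, 0]]'

```text
time: 24.05
ee_pos: [0.5098, 0.1291, 0.2842]
eef_rot: [0.997, 0.01, -0.075, -0.0]
ft_force: [0.2, -0.1, -0.6]
width: 0.0196
grip_force: 40.0
```

```bash
python3 - <<'E'
from h import *
st=r.read_state();c=r.camera("wrist");T=pose(c,st);im=c["pixels"];print(st["ee_pos"],st["width"],st["joint_positions"])
cv2.imwrite("pics/v1.png",im[:,:,::-1])
V=np.array([.5895,.2665,0]) # foot guess
V=np.array([.5692,.2661,0])
print("mouth pred",proj(c,V+[0,0,.108],T),"foot",proj(c,V+[0,0,.012],T))
u=proj(c,V+[0,0,.012],T).astype(int);x0,y0=max(u[0]-70,0),max(u[1]-70,0)
k=blob(im,(3,100,40),(16,255,200),(x0,y0,x0+140,y0+140));print(cv2.contourArea(k),cv2.approxPolyDP(k,3,True)[:,0].tolist())
q=cv2.boxPoints(cv2.minAreaRect(k));W=[plane(c,p,.012,T) for p in q];print(np.hstack([q,W]),np.mean(W,0))
t=r.camera("top");k=blob(t["pixels"],(3,100,40),(16,255,200),(222,198,256,235));q=cv2.boxPoints(cv2.minAreaRect(k));W=[plane(t,p,.012,t["cam_to_world"]) for p in q];print(np.hstack([q,W]),np.mean(W,0),cv2.approxPolyDP(k,2,True)[:,0].tolist())
E
```

```text
[0.5098 0.1291 0.2842] 0.019584952589792943 [ 0.4931  0.366  -1.039   1.4023  0.2392  1.6799 -2.0771]
mouth pred [152.5061  97.1058] foot [187.8972  85.0138]
7689.0 [[117, 16], [118, 24], [125, 23], [121, 32], [117, 27], [117, 38], [122, 33], [136, 40], [130, 40], [126, 47], [128, 40], [117, 42], [119, 61], [117, 58], [132, 59], [135, 52], [142, 58], [138, 60], [145, 56], [158, 59], [158, 54], [166, 53], [146, 77], [157, 81], [183, 75], [191, 81], [192, 94], [168, 106], [182, 125], [227, 95], [205, 61], [217, 57], [213, 55], [217, 48], [220, 57], [232, 57], [231, 52], [234, 57], [237, 53], [237, 57], [243, 57], [243, 51], [245, 56], [256, 54], [252, 52], [256, 49], [256, 37], [252, 35], [256, 34], [254, 15], [254, 19], [251, 15], [236, 17], [240, 19], [237, 23], [231, 18], [234, 15], [226, 19], [226, 15], [191, 15], [189, 19], [186, 15], [184, 20], [181, 15], [168, 15], [165, 19], [164, 15], [148, 15], [146, 20], [145, 15], [144, 20], [136, 18], [143, 15], [127, 15], [126, 22], [119, 21], [121, 17], [126, 19], [122, 15]]
[[117.      15.       0.6296   0.325    0.012 ]
 [256.      15.       0.6321   0.1956   0.012 ]
 [256.     125.       0.5316   0.2004   0.012 ]
 [117.     125.       0.5287   0.3438   0.012 ]] [0.5805 0.2662 0.012 ]
[[222.     198.       0.6225   0.3133   0.012 ]
 [227.     198.       0.6228   0.2996   0.012 ]
 [227.     210.       0.5898   0.2981   0.012 ]
 [222.     210.       0.5894   0.3117   0.012 ]] [0.6061 0.3057 0.012 ] [[222, 198], [222, 210], [226, 210], [227, 198]]
```

```bash
cat >> h.py <<'E'
S2=np.array([-.0369,0,.0249]);TI=np.pi/2-np.arctan2(.8051,.5931);VM=np.array([.569,.2665,.108]);VY=.3
def rep2(z):
    st=r.read_state();Rc=R.from_quat(st["eef_rot"]);sh=st["ee_pos"]+Rc.apply(S2);d=Rc.apply([.5931,0,-.8051])
    print("shoulder-mouth",sh-VM,"tip",sh-.09*d-VM,"dir",d,"F",st["ft_force"],"w",st["width"],"j",st["joint_positions"])
    Rt=toolR(VY,TI);rows(VM+[0,0,z]-Rt.apply(S2),Rt)
E
python3 -c "
from h import *
rep2(.125)"
```

```text
shoulder-mouth [-0.0994 -0.1381  0.1572] tip [-0.1631 -0.1393  0.0936] dir [0.7073 0.0123 0.7068] F [ 0.1453 -0.1293 -0.7902] w 0.019687527802033086 j [ 0.4934  0.3659 -1.0391  1.4022  0.239   1.6799 -2.0773]
6 rows: pos [ 0.0759 -0.1089  0.0239] rot [ 0.0036  0.0414 -0.0149]
```

play_rows --claw '[1, 1, 1, 1, 1, 1, 1, 1]' --delta_pos '[[0.076, -0.109, 0.024], [0.076, -0.109, 0.024], [0.076, -0.109, 0.024], [0.076, -0.109, 0.024], [0.076, -0.109, 0.024], [0.076, -0.109, 0.024], [0, 0, 0], [0, 0, 0]]' --delta_rot '[[0.0036, 0.0414, -0.0149], [0.0036, 0.0414, -0.0149], [0.0036, 0.0414, -0.0149], [0.0036, 0.0414, -0.0149], [0.0036, 0.0414, -0.0149], [0.0036, 0.0414, -0.0149], [0, 0, 0], [0, 0, 0]]'

```text
time: 24.95
ee_pos: [0.5825, 0.2711, 0.2749]
eef_rot: [0.94, 0.143, 0.308, -0.046]
ft_force: [0.1, -1.0, -0.6]
width: 0.0193
grip_force: 40.0
```

```bash
python3 -c "
from h import *
rep2(.125)"
```

```text
shoulder-mouth [-0.0008  0.0001  0.125 ] tip [-0.0009 -0.      0.035 ] dir [0.0012 0.0017 1.    ] F [ 0.1467 -0.9742 -0.5666] w 0.01926325200917181 j [ 0.6817 -0.1786 -1.1491  1.902  -0.057   0.69   -1.7513]
1 rows: pos [0.0028 0.0021 0.0019] rot [0.0002 0.0005 0.0004]
```

```bash
python3 - <<'E'
from h import *
s=r.camera("side");S=s["cam_to_world"];st=r.read_state();c=r.camera("wrist");T=pose(c,st)
Rc=R.from_quat(st["eef_rot"]);sh=st["ee_pos"]+Rc.apply(S2);d=Rc.apply([.5931,0,-.8051])
for n,cam,P in(("side",s,S),("wrist",c,T)):
    tip=proj(cam,sh-.09*d,P);sp=proj(cam,sh,P);m=proj(cam,VM,P);print(n,"pred tip",tip,"sh",sp,"mouth",m)
    x0,y0=np.maximum(np.minimum(tip,sp)-15,0).astype(int);x1,y1=(np.maximum(tip,sp)+15).astype(int)
    hsv=cv2.cvtColor(cam["pixels"],cv2.COLOR_RGB2HSV);g=cv2.inRange(hsv,np.array((40,60,30)),np.array((90,255,230)))[y0:y1,x0:x1]
    ys,xs=np.nonzero(g)
    for y in sorted(set(ys))[::4]+[max(ys)]: print(y+y0,(xs[ys==y].min()+x0,xs[ys==y].max()+x0),end=" ")
    print()
    a=cam["pixels"];u=m.astype(int);cv2.imwrite(f"pics/m_{n}.png",cv2.resize(a[u[1]-60:u[1]+60,u[0]-60:u[0]+60],None,fx=5,fy=5)[:,:,::-1])
# tube edges in the side view: horizontal profile below the rim vs. background
m=proj(s,VM-[0,0,.03],S);u=m.astype(int);print(m,s["pixels"][u[1],u[0]-10:u[0]+11].tolist())
E
```

```text
side pred tip [289.3237 263.9379] sh [288.0537 235.2059] mouth [289.6782 274.7517]
237 (np.int64(288), np.int64(289)) 241 (np.int64(288), np.int64(289)) 245 (np.int64(288), np.int64(289)) 249 (np.int64(288), np.int64(289)) 253 (np.int64(289), np.int64(289)) 257 (np.int64(289), np.int64(289)) 261 (np.int64(289), np.int64(289)) 262 (np.int64(289), np.int64(289)) 
wrist pred tip [324.943 343.229] sh [325.1359 325.4924] mouth [325.0908 347.5217]Traceback (most recent call last):
  File "<stdin>", line 9, in <module>
ValueError: max() iterable argument is empty
```

play_rows --claw '[1, 1, 1, 1, 1, 1]' --delta_pos '[[-0.0565, 0.002, 0.0825], [-0.0593, 0, 0.0805], [-0.0297, 0, 0.0403], [-0.0297, 0, 0.0403], [0, 0, 0], [0, 0, 0]]' --delta_rot '[[0, 0, 0], [0, 0, 0], [0, 0, 0], [0, 0, 0], [0, 0, 0], [0, 0, 0]]'

```text
time: 25.65
ee_pos: [0.5843, 0.2718, 0.2156]
eef_rot: [0.939, 0.142, 0.308, -0.048]
ft_force: [-0.4, -0.2, -1.1]
width: 0.0193
grip_force: 40.0
```

```bash
python3 -c "
from h import *
rep2(.03)"
```

```text
shoulder-mouth [0.001  0.001  0.0657] tip [ 0.0009  0.0012 -0.0243] dir [ 0.0009 -0.0025  1.    ] F [-0.3673 -0.2319 -1.097 ] w 0.019325327287182968 j [ 0.7807 -0.0801 -1.3081  1.9833  0.1272  0.5643 -1.9078]
1 rows: pos [-0.1108  0.0032  0.1399] rot [-0.0009  0.     -0.0002]
```

play_rows --claw '[1, 1, 1, 1, 1, 1]' --delta_pos '[[-0.048, 0.002, 0.064], [-0.0475, 0.002, 0.0644], [-0.0475, 0, 0.0644], [-0.003, 0, 0.004], [0, 0, 0], [0, 0, 0]]' --delta_rot '[[0, 0, 0], [0, 0, 0], [0, 0, 0], [0, 0, 0], [0, 0, 0], [0, 0, 0]]'

```text
time: 26.25
ee_pos: [0.5843, 0.2718, 0.1673]
eef_rot: [0.939, 0.143, 0.309, -0.047]
ft_force: [-0.6, 0.9, -0.3]
width: 0.0193
grip_force: 40.0
```

```bash
python3 -c "
from h import *
rep2(.0)"
```

```text
shoulder-mouth [0.0011 0.0009 0.0174] tip [ 0.0012  0.001  -0.0726] dir [-0.0013 -0.001   1.    ] F [-0.55    0.9216 -0.2693] w 0.019341828776201803 j [ 0.7399  0.0943 -1.3612  2.0435  0.5483  0.5194 -2.2626]
1 rows: pos [-0.0566  0.0026  0.0663] rot [-0.0006 -0.0005  0.0005]
```

play_rows --claw '[1, 1, 1, 1, 1]' --delta_pos '[[-0.021, 0.001, 0.028], [-0.016, 0.001, 0.022], [-0.008, 0, 0.01], [0, 0, 0], [0, 0, 0]]' --delta_rot '[[0, 0, 0], [0, 0, 0], [0, 0, 0], [0, 0, 0], [0, 0, 0]]'

```text
time: 26.75
ee_pos: [0.584, 0.2711, 0.1518]
eef_rot: [0.939, 0.143, 0.309, -0.047]
ft_force: [0.1, -0.3, -0.4]
width: 0.0198
grip_force: 40.0
```

```bash
python3 -c "
from h import *
rep2(.0)"
```

```text
shoulder-mouth [0.0008 0.0002 0.0018] tip [ 0.0009  0.0003 -0.0882] dir [-0.0011 -0.0007  1.    ] F [ 0.127  -0.3083 -0.3947] w 0.019778549931291464 j [ 0.6716  0.1291 -1.3082  2.0621  0.6449  0.5073 -2.3488]
1 rows: pos [-0.0086 -0.0001  0.005 ] rot [-0.0005 -0.0004  0.0005]
```

Almost home. I'll push gently until there is contact.

play_rows --claw '[1, 1, 1]' --delta_pos '[[-0.006, 0, 0.008], [0, 0, 0], [0, 0, 0]]' --delta_rot '[[0, 0, 0], [0, 0, 0], [0, 0, 0]]'

```text
time: 27.05
ee_pos: [0.5838, 0.271, 0.1491]
eef_rot: [0.939, 0.143, 0.309, -0.047]
ft_force: [-0.6, 0.6, -1.8]
width: 0.0195
grip_force: 40.0
```

play_rows --claw '[1, 1, 1]' --delta_pos '[[-0.006, 0, 0.008], [0, 0, 0], [0, 0, 0]]' --delta_rot '[[0, 0, 0], [0, 0, 0], [0, 0, 0]]'

```text
time: 27.35
ee_pos: [0.5846, 0.2716, 0.1482]
eef_rot: [0.939, 0.143, 0.31, -0.048]
ft_force: [-0.7, -1.0, 5.5]
width: 0.0196
grip_force: 40.0
```

play_rows --claw '[1, 1, 0.4, 0.4, 0.4, 0.4, 0.4, 0.4]' --delta_pos '[[-0.003, 0, 0.004], [0, 0, 0], [0, 0, 0], [0, 0, 0], [0, 0, 0], [0, 0, 0], [0, 0, 0], [0, 0, 0]]' --delta_rot '[[0, 0, 0], [0, 0, 0], [0, 0, 0], [0, 0, 0], [0, 0, 0], [0, 0, 0], [0, 0, 0], [0, 0, 0]]'

```text
time: 28.15
ee_pos: [0.5837, 0.271, 0.146]
eef_rot: [0.939, 0.143, 0.309, -0.047]
ft_force: [-0.1, -0.3, 0.0]
width: 0.0507
grip_force: 0.0
```

play_rows --claw '[0.4, 0.4, 0.4, 0.4, 0.4, 0.4]' --delta_pos '[[0, 0, -0.1], [0, 0, -0.15], [0, 0, -0.15], [0, 0, -0.15], [0, 0, 0], [0, 0, 0]]' --delta_rot '[[0, 0, 0], [0, 0, 0], [0, 0, 0], [0, 0, 0], [0, 0, 0], [0, 0, 0]]'

```text
time: 28.75
ee_pos: [0.5367, 0.2508, 0.2029]
eef_rot: [0.943, 0.142, 0.3, -0.038]
ft_force: [-0.3, -0.8, -0.9]
width: 0.0522
grip_force: 0.0
```

```bash
python3 - <<'E'
from h import *
st=r.read_state();print(st["ee_pos"],st["width"],st["joint_positions"])
s=r.camera("side");S=s["cam_to_world"];c=r.camera("wrist");T=pose(c,st)
for n,cam,P in(("side",s,S),("wrist",c,T)):
    a=proj(cam,VM,P);b=proj(cam,VM+[0,0,.082],P);e=proj(cam,VM+[0,0,.09],P);print(n,"pred shoulder",a,"wood end",b,"cap",e)
    x0,y0=np.maximum(np.minimum(a,e)-14,0).astype(int);x1,y1=(np.maximum(a,e)+14).astype(int)
    k=blob(cam["pixels"],(3,90,40),(18,255,220),(x0,y0,x1,y1));print("wood box",cv2.boundingRect(k),"minrect",cv2.minAreaRect(k))
E
```

```text
[0.5367 0.2508 0.2029] 0.05221997380518279 [ 0.6017 -0.2574 -1.0825  2.0906 -0.1429  0.5754 -1.7119]
side pred shoulder [289.6782 274.7517] wood end [288.5936 249.2768] cap [288.4845 246.7138]
wood box (274, 251, 19, 37) minrect ((283.0, 269.0), (36.0, 18.0), 90.0)
wrist pred shoulder [315.3085 262.5529] wood end [314.3218 221.6115] cap [314.1885 216.0798]
wood box (300, 238, 29, 38) minrect ((314.0, 256.5), (37.0, 28.0), 90.0)
```

```bash
python3 - <<'E'
from h import *
st=r.read_state();c=r.camera("wrist");T=pose(c,st);s=r.camera("side");S=s["cam_to_world"]
u=R.from_euler('z',VY).apply([-.01,0,0])
for z in(.09,.082,0):print(z,"near",proj(c,VM+u+[0,0,z],T),"far",proj(c,VM-u+[0,0,z],T))
im=c["pixels"];print([(y,im[y,314].tolist()) for y in range(190,300,6)])
print([(y,s["pixels"][y,289].tolist()) for y in range(240,282,2)])
E
```

```text
0.09 near [313.915  232.4118] far [314.0511 196.2717]
0.082 near [314.0843 237.465 ] far [314.2113 202.375 ]
0 near [315.3293 274.6311] far [315.3988 247.6263]
[(190, [165, 136, 97]), (196, [154, 126, 95]), (202, [134, 134, 134]), (208, [133, 135, 133]), (214, [133, 133, 133]), (220, [138, 138, 137]), (226, [136, 137, 135]), (232, [105, 104, 103]), (238, [80, 60, 38]), (244, [73, 53, 41]), (250, [75, 53, 38]), (256, [68, 45, 25]), (262, [69, 47, 27]), (268, [71, 47, 31]), (274, [89, 90, 79]), (280, [67, 83, 66]), (286, [62, 78, 59]), (292, [102, 94, 84]), (298, [113, 80, 55])]
[(240, [165, 152, 133]), (242, [166, 152, 134]), (244, [150, 141, 127]), (246, [117, 116, 116]), (248, [114, 113, 113]), (250, [103, 93, 89]), (252, [102, 69, 43]), (254, [102, 68, 42]), (256, [103, 68, 42]), (258, [104, 69, 43]), (260, [104, 69, 42]), (262, [105, 69, 43]), (264, [105, 70, 43]), (266, [105, 70, 42]), (268, [106, 71, 44]), (270, [106, 71, 44]), (272, [105, 69, 42]), (274, [106, 70, 44]), (276, [111, 100, 80]), (278, [108, 126, 111]), (280, [110, 129, 114])]
```

The wood end (row 238, predicted 237.5) and the shoulder (row 274, predicted 274.6) match an upright, fully seated rod. The gripper is clear, so I'll hand in.

```bash
python3 -c "
from bench import r
print(r.close_job())"
```

```text
the job is handed in; nothing more can be done
None
```

I leaned the rod in the cradle and let go of it, took it again, and set it upright in the narrow tube with the handle home on the mouth. I handed in at about 29 s, after one failed cradle approach that made me lay the rod back on the bench and regrip it nearer the cap.

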